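# Load the square blank on the decorating wheel

## Robot

A 6-joint arm with a two-finger parallel gripper is mounted at the origin on the work surface. World frame = base frame: x ahead of the robot, y to its left, z up, the work surface at z = 0. Lengths are in m, angles in rad, forces in N, time in s.
With the tool pointing down it reaches from about 0.35 to 0.85 m from the base axis. Payload 8.1 kg.
Tool frame: the origin (TCP) lies at the very end of the fingers, on their centre line; the grasp point (between the pads) lies ctrl.pinch_z behind it (ctrl.pinch_z is the distance from the TCP to the grasp point, in m); z points along the fingers, y is the line along which they close (so a half turn about z gives the same grasp; the last joint's range is limited). The gripper opens to 85 mm and grips with 20 to 120 N. Pads are 22 mm wide; open, the fingers measure 114 mm over their backs; the gripper's body (76 mm by 85 mm) begins 54 mm behind the grasp point. The pads swing forward as they close: fully open they stand 13 mm farther back than shut.
Start: joints at [1.018, 0.13, 1.488, -0, 1.523, -0.085], TCP at [0.271, 0.536, 0.231] pointing down, gripper open.
Joint ranges: [-2.96, 2.96], [-0.89, 2.26], [0.02, 2.5], [-1.34, 4.48], [0, 2.73], [-2.66, 2.66]. Speed limits (rad/s): [2.39, 2.39, 2.79, 3.14, 3.14, 3.14].

## Interface

Orientations are given as a rotation vector (axis times angle).
In Python, from workcell import ctrl, viewer gives the robot as it stands.
- The arm moves only by the shell command python3 -m crank 'ROWS'. ROWS is JSON, a list of rows, each an object with "delta_pos": the shift along the world's x, y, z in mm, a list of three; "roll": the turn about the world's z in degrees; "claw": the finger opening in mm, from 0 to 85.4. A call has 1 to 5 rows; each row is the pose to reach, as a shift and turn from the pose commanded when the call began; what a row does not reach only later rows make up. A row lasts 1/8 s, in which the tool goes at most 62.5 mm and 10.7 degrees, less where a joint would pass 70% of its speed; a pose out of reach is approached as far as the arm can. A call with a gripper value outside its range is refused whole. The fingers move at their own pace and stop on an object; the grip force is fixed at half the most. Time passes only in rows, so rows that repeat a pose let the fingers close. It gives the time, the measured TCP pose, the force, the opening and the grip force at its end, in the units of the state.
- ctrl.get_obs(): the state, without advancing time (a new reading comes with each control period).
- viewer.read_camera(name): name is "scene" or "side" or "wrist"; returns the picture (420x560x3 uint8, red, green, blue); there is no depth.
- viewer.camera_params(name): a dict with "fx", "fy", "cx", "cy" (pixels), "world_from_camera" (4x4, takes a point from camera to world coordinates). Camera axes: x right, y down, z forward; pixel columns grow to the right and rows downward; lengths in m; the calibration is good to about 2 mm. A picture is of the moment at which its call begins: read the wrist's pose just before it. camera_params takes no time and is no camera call; for the wrist camera it gives the pose at the moment of the call.
- ctrl.hand_in(): hands the job in; it is judged then, once.
The state is a dict: "clock": time; "joint_pos": joint angles; "qd": joint speeds; "joint_efforts": joint torques, N m; "eef_pos": TCP position; "tool_rot": TCP orientation; "ft_force": force on the tool from outside, world axes, zero at the start; "wrist_torque": the same for the moment, N m; "grip_width": finger opening in m; "finger_force": force on a finger pad.
Only numpy, scipy, OpenCV 4.12 (cv2) and the standard library are available. Lean on these libraries where they do the work, as an engineer would, in place of code of your own. Each camera call takes 0.05 s, during which the arm holds its last target. There are 200 camera calls.

## Task

Get the decorating wheel ready for the square blank: first turn the speed knob fully anticlockwise to off, then pick up the square bisque blank and seat it in the square recess of the wheel's bat, lowering it in rather than dropping it, so that it lies flat on the recess floor and is let go. Leave the round and hexagonal blanks where they lie.

Things in the scene. Friction and masses are not known exactly. Their poses are not given: they have to be found in the camera images.
- speed (a joint): angle (rad) of the speed knob about the vertical: 0 is the off stop (fully anticlockwise seen from above), growing clockwise to the other stop at 4.7; it starts between 0.7 and 1.4. It turns stiffly (about 0.04 N m), has no spring and stays where it is left.
- speed_grip (a point): grip point of the black speed knob, on its vertical axis, 87 mm above the table; the frame turns with the knob. The grip is an upright bar 42 mm long (x), 14 mm thick (y), reaching 7 mm above and 17 mm below this point, on a disc 44 mm across and 8 mm high that turns with it, over a fixed 68 mm round foot. A white line on top marks the bar's -x end.
- square_blank: loose square bisque blank, off-white, 60 x 60 mm and 15 mm thick, about 0.1 kg, lying flat on the table; origin at the centre of its underside, z up, x and y square to its sides. Either face may be up.
- square_mid (a point): the centre of the square blank, midway through its thickness (7.5 mm above its underside)
- recess (a point): centre of the floor of the square recess, 110 mm above the table, z up, x and y square to the recess's sides. The recess is 64 x 64 mm and 6 mm deep, with a 2 mm chamfer round its mouth. The blank fits at every quarter turn and, seated, stands 9 mm above the bat.
- wheel: the decorating wheel, fixed; nothing on it turns. Origin on its axis at table height, z up. From below: white round housing 250 mm across, 86 mm high; dark steel wheel head 224 mm across, its top 110 mm above the table; square plywood bat 150 x 150 x 6 mm with the recess cut through its middle.
- round_blank: loose round bisque blank, 66 mm across, 15 mm thick, to be left alone; origin at the centre of its underside
- hex_blank: loose hexagonal bisque blank, 70 mm across its corners, 15 mm thick, to be left alone; origin at the centre of its underside
- control: grey control box, 120 x 140 x 50 mm high, fixed on the table, with the speed knob in the middle of its top; origin at the centre of its underside, z up. At off the knob's white line points to the longest white dial tick, on the -x side of the box.
Not all that is in view belongs to the job. What is shaped like the square_blank but pink or yellow is not meant. Leave any green look-alike of the control alone.

How it is judged:
By the outcome, as a careful person would: the job done as asked, in the order asked, and still so for the second after the job is handed in, with the robot touching nothing.
It also fails if it takes over 59 s, if anything falls off the work surface, if the arm or the gripper's body presses on something with over 40 N, if the wrist force passes 120 N, or if a joint passes its speed limit or range.

## Working session

There is one attempt and no reset: what is moved stays moved. The work goes in short steps, Python scripts to look and compute and a shell command to move; the robot and the scene stay as the last step left them, time stands still between calls to the robot, and variables do not carry over. Pictures are saved under pics/ and viewed, at most 10 in all, crops included, and the job is handed in when it is done.

```bash
ls; mkdir -p pics
python3 - <<'E'
from workcell import ctrl, viewer
import cv2,numpy as np
print(ctrl.get_obs(), ctrl.pinch_z)
for n in ("scene","side","wrist"):
    p=viewer.camera_params(n); print(n,p)
    im=viewer.read_camera(n); np.save(f"pics/{n}0.npy",im); cv2.imwrite(f"pics/{n}0.png",im[:,:,::-1])
E
```

```text
pics
{'clock': 0.0, 'joint_pos': array([ 1.01759084e+00,  1.31161754e-01,  1.48926753e+00, -1.60612824e-05,
        1.52303055e+00, -8.53929249e-02]), 'qd': array([-0.00256561,  0.00107106,  0.00030891,  0.00048346,  0.00036839,
        0.00078255]), 'joint_efforts': array([-6.51363480e-04, -5.69388306e+01, -5.00546980e+01, -3.85488011e-04,
        1.45960724e-02,  2.76346208e-05]), 'eef_pos': array([0.27024949, 0.53506897, 0.23025055]), 'tool_rot': array([-7.28021993e-01, -3.05548588e+00,  2.79211791e-03]), 'ft_force': array([-0.50622188, -0.27569488, -0.23763743]), 'wrist_torque': array([0.02755182, 0.033306  , 0.03945523]), 'finger_force': 0.0, 'grip_width': 0.08563840285361467} 0.0187
scene {'fx': 531.2092625155359, 'fy': 531.2092625155359, 'cx': 276.0228655754221, 'cy': 216.6902146876103, 'world_from_camera': array([[ 0.50173692,  0.53858193, -0.67689701,  1.35578765],
       [ 0.86492228, -0.32413581,  0.38320417, -0.51873008],
       [-0.01301972, -0.77773098, -0.62846241,  0.97290711],
       [ 0.        ,  0.        ,  0.        ,  1.        ]])}
side {'fx': 434.25171018600645, 'fy': 434.25171018600645, 'cx': 270.3317001090374, 'cy': 217.6747301278322, 'world_from_camera': array([[ 0.90037261, -0.33878225,  0.27304899,  0.14757771],
       [-0.43509355, -0.70786459,  0.55643627, -0.60490911],
       [ 0.00477098, -0.61980183, -0.78474386,  0.99391193],
       [ 0.        ,  0.        ,  0.        ,  1.        ]])}
wrist {'fx': 359.02113393027, 'fy': 359.02113393027, 'cx': 274.5542602577731, 'cy': 207.16726371227205, 'world_from_camera': array([[ 0.45086946,  0.8521787 ,  0.26553379,  0.2025736 ],
       [ 0.89258867, -0.42996183, -0.13571404,  0.5692766 ],
       [-0.00148322,  0.29820177, -0.9545017 ,  0.37328379],
       [ 0.        ,  0.        ,  0.        ,  1.        ]])}
```

View pics/scene0.png

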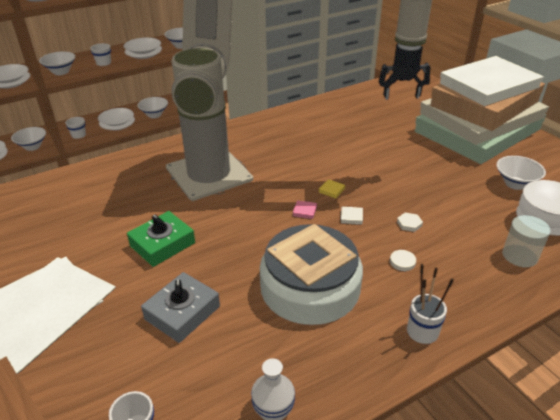

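View pics/side0.png

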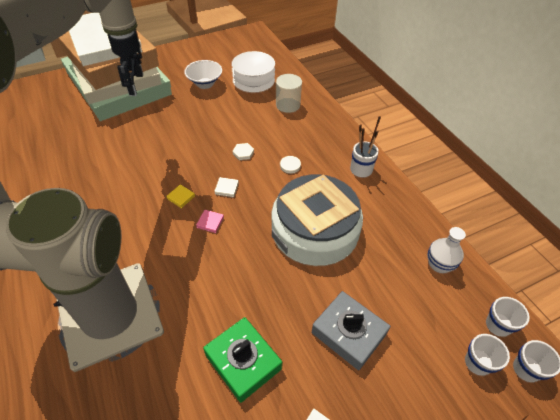

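The scene view shows an off-white square at (352,215), which is the one wanted. Pink (305,210) and yellow (332,188) squares and the hexagon (409,222) and round (403,260) blanks are look-alikes. The grey control is at (181,305) with a green decoy at (161,238), and the bat recess is at (312,252). In the side view the same things are at square (227,187), pink (210,221), yellow (180,196), hexagon (243,152), round (290,164), grey (350,328), green (243,355) and recess (318,204).

```bash
cat > h.py <<'E'
import numpy as np,cv2
from workcell import ctrl,viewer
def ray(P,uv):
    T=P["world_from_camera"]; d=T[:3,:3]@np.array([(uv[0]-P["cx"])/P["fx"],(uv[1]-P["cy"])/P["fy"],1]); return T[:3,3],d/np.linalg.norm(d)
def onz(P,uv,z):
    o,d=ray(P,uv); return o+d*(z-o[2])/d[2]
def tri(Pa,a,Pb,b):
    A=np.zeros((3,3));B=np.zeros(3);rs=[ray(Pa,a),ray(Pb,b)]
    for o,d in rs:
        M=np.eye(3)-np.outer(d,d);A+=M;B+=M@o
    x=np.linalg.solve(A,B); return x,[np.linalg.norm(np.cross(d,x-o)) for o,d in rs]
def proj(P,X):
    T=P["world_from_camera"]; c=T[:3,:3].T@(np.array(X)-T[:3,3]); return np.array([P["fx"]*c[0]/c[2]+P["cx"],P["fy"]*c[1]/c[2]+P["cy"]])
def blob(mask,uv):
    n,l,s,c=cv2.connectedComponentsWithStats(mask.astype(np.uint8)); 
    d=[np.hypot(*(c[i]-uv)) if s[i,4]>15 else 1e9 for i in range(1,n)]; i=1+int(np.argmin(d)); return l==i,s[i],c[i]
def quad(m):
    c=max(cv2.findContours(m.astype(np.uint8),0,2)[0],key=cv2.contourArea)
    return cv2.minAreaRect(c),cv2.approxPolyDP(c,0.08*cv2.arcLength(c,True),True)[:,0]
E
python3 - <<'E'
from h import *
S,D=[viewer.camera_params(n) for n in("scene","side")]
s,d=np.load("pics/scene0.npy"),np.load("pics/side0.npy")
hs,hd=[cv2.cvtColor(x,cv2.COLOR_RGB2HSV) for x in(s,d)]
w=lambda h:(h[...,1]<70)&(h[...,2]>140)
for im,h,P,n,uv,ur in((s,hs,S,"scene",(352,215),(312,252)),(d,hd,D,"side",(227,187),(318,204))):
    print(n,"px",h[uv[1],uv[0]],h[ur[1],ur[0]])
    m,st,c=blob(w(h),uv); r,q=quad(m); print("blank",st,c.round(1),onz(P,c,.0075).round(4),[onz(P,x,.015)[:2].round(4).tolist() for x in q])
    m,st,c=blob(h[...,2]<105,ur); r,q=quad(m); print("recess",st,c.round(1),onz(P,c,.11).round(4),[onz(P,x,.116)[:2].round(4).tolist() for x in q])
a=cv2.resize(s[270:340,135:225],None,fx=4.4,fy=4.4,interpolation=2); b=cv2.resize(d[285:370,305:395],None,fx=4.4,fy=4.4,interpolation=2)
e=cv2.resize(s[180:300,255:375],None,fx=3.3,fy=3.3);f=np.zeros((600,800,3),np.uint8)
f[:a.shape[0],:396]=a[:600,:396]; f[:b.shape[0],400:796]=b
g=cv2.resize(s[195:235,290:370],None,fx=4.4,fy=4.4,interpolation=2); f[390:566,:352]=g
cv2.imwrite("pics/crop1.png",f[:,:,::-1])
E
```

```text
scene px [ 22  25 237] [102  14  94]
blank [341 207  22  16 312] [351.6 214. ] [0.4184 0.2642 0.0075] [[0.3846, 0.2535], [0.4336, 0.2184], [0.4685, 0.2591], [0.4186, 0.3006]]
recess [296 242  32  22 392] [311.3 252.7] [0.5877 0.011  0.11  ] [[0.5633, 0.0316], [0.5695, -0.0206], [0.6197, -0.0164], [0.6159, 0.0365]]
side px [ 24  14 252] [100  16  96]
blank [215 177  23  20 338] [226.1 186.6] [0.4213 0.2623 0.0075] [[0.4174, 0.3012], [0.3793, 0.2461], [0.4235, 0.2117], [0.4599, 0.2668]]
recess [304 193  29  22 349] [318.1 203.3] [0.5913 0.0108 0.11  ] [[0.6133, 0.035], [0.5583, 0.0298], [0.5652, -0.0226], [0.6166, -0.0173]]
```

View pics/crop1.png

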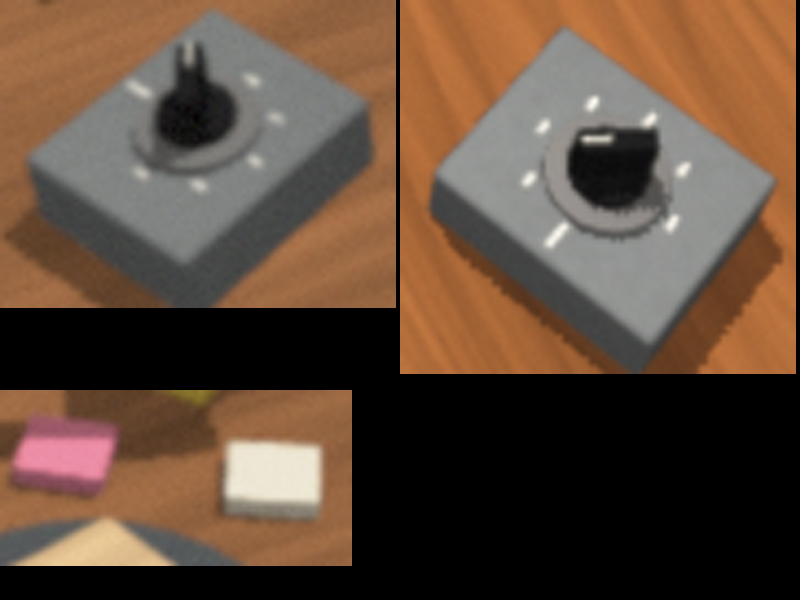

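The crop shows the grey control. In the side half its long white tick is at (556,236), and the knob's white line runs (582–612,139) toward image left. The off-white square has clear pink and yellow neighbours, so the choice holds.

Run:
```python
from h import *
S,D=[viewer.camera_params(n) for n in("scene","side")]
fs=lambda p:(135+p[0]/4.4-.4,270+p[1]/4.4-.4); fd=lambda p:(305+(p[0]-400)/4.4-.4,285+p[1]/4.4-.4)
cs=[(214,10),(370,105),(185,265),(30,160)]; cd=[(565,28),(775,182),(645,345),(438,172)]
A=np.array([onz(S,fs(p),.05) for p in cs]);B=np.array([onz(D,fd(p),.05) for p in cd])
print(A.round(4),A.mean(0),"\n",B.round(4),B.mean(0))
print("ctr tri",tri(S,fs(np.mean(cs,0)),D,fd(np.mean(cd,0))))
print("long tick",onz(S,fs((138,89)),.05),onz(D,fd((556,236)),.05))
print("line S",[onz(S,fs(p),.094).round(4) for p in((190,43),(189,66))],"D",[onz(D,fd(p),.094).round(4) for p in((582,139),(613,139),(656,134))])
print("line tri",tri(S,fs((190,54)),D,fd((597,139))))
print("blank tri",tri(S,(351.6,214),D,(226.1,186.6)),"recess",tri(S,(311.3,252.7),D,(318.1,203.3)))
```

```text
[[ 0.4308 -0.2597  0.05  ]
 [ 0.5405 -0.2154  0.05  ]
 [ 0.591  -0.3411  0.05  ]
 [ 0.4846 -0.385   0.05  ]] [ 0.51171763 -0.30028901  0.05      ] 
 [[ 0.535  -0.2171  0.05  ]
 [ 0.5867 -0.3431  0.05  ]
 [ 0.4772 -0.3864  0.05  ]
 [ 0.4294 -0.2612  0.05  ]] [ 0.50705657 -0.30196834  0.05      ]
ctr tri (array([ 0.50864072, -0.30143428,  0.04399204]), [np.float64(0.0009184532674349245), np.float64(0.0009184532674348595)])
long tick [ 0.46580667 -0.31801831  0.05      ] [ 0.46702371 -0.31853953  0.05      ]
line S [array([ 0.4912, -0.2922,  0.094 ]), array([ 0.5065, -0.2989,  0.094 ])] D [array([ 0.4912, -0.2934,  0.094 ]), array([ 0.5054, -0.3002,  0.094 ]), array([ 0.5267, -0.3074,  0.094 ])]
line tri (array([ 0.4983437 , -0.29576742,  0.09342094]), [np.float64(0.0006709165073375542), np.float64(0.0006709165073373948)])
blank tri (array([0.42081624, 0.2614963 , 0.00956984]), [np.float64(0.0007018484620745299), np.float64(0.0007018484620744867)]) recess (array([0.59001133, 0.00928688, 0.11246471]), [np.float64(0.0001360508696213105), np.float64(0.00013605086962131102)])
```

Knob centre is about (0.509, -0.3005), the line is at 157° and off is at 202°, so it needs about +45°. The blank is at (0.420, 0.262), side at about -37°. The recess is at (0.590, 0.010), sides at about 6°. The measured heights agree with the text. I move above the knob with a half-turned grip to keep joint 6 away from its limit.

```bash
python3 -m crank '[{"delta_pos":[60,-209,0],"roll":-44,"claw":85},{"delta_pos":[60,-209,0],"roll":-44,"claw":85},{"delta_pos":[60,-209,0],"roll":-44,"claw":85},{"delta_pos":[60,-209,0],"roll":-44,"claw":85},{"delta_pos":[60,-209,0],"roll":-44,"claw":85}]'
python3 -m crank '[{"delta_pos":[60,-209,0],"roll":-44,"claw":60},{"delta_pos":[60,-209,0],"roll":-44,"claw":60},{"delta_pos":[60,-209,0],"roll":-44,"claw":60},{"delta_pos":[60,-209,0],"roll":-44,"claw":60},{"delta_pos":[60,-209,0],"roll":-44,"claw":60}]'
python3 -m crank '[{"delta_pos":[60,-209,0],"roll":-44,"claw":60},{"delta_pos":[60,-209,0],"roll":-44,"claw":60},{"delta_pos":[60,-209,0],"roll":-44,"claw":60},{"delta_pos":[60,-209,0],"roll":-44,"claw":60},{"delta_pos":[60,-209,0],"roll":-44,"claw":60}]'
python3 -m crank '[{"delta_pos":[59,-209,0],"roll":-44,"claw":60},{"delta_pos":[59,-209,0],"roll":-44,"claw":60},{"delta_pos":[59,-209,0],"roll":-44,"claw":60},{"delta_pos":[59,-209,0],"roll":-44,"claw":60},{"delta_pos":[59,-209,0],"roll":-44,"claw":60}]'
python3 - <<'E'
from h import *
o=ctrl.get_obs(); R=cv2.Rodrigues(o["tool_rot"])[0]; print(o["clock"],o["joint_pos"].round(3),o["eef_pos"],"yaw y",np.degrees(np.arctan2(R[1,1],R[0,1])))
P=viewer.camera_params("wrist"); im=viewer.read_camera("wrist"); np.save("pics/w1.npy",im); cv2.imwrite("pics/w1.png",im[:,:,::-1])
print(proj(P,[.509,-.3005,.094]))
s=viewer.read_camera("scene"); np.save("pics/s1.npy",s)
E
```

```text
clock: 0.78
eef_pos: [0.3311, 0.3249, 0.2312]
tool_rot: [1.826, 2.556, 0.0]
ft_force: [-0.5, 0.3, 0.9]
grip_width: 0.0851
finger_force: 0.0
clock: 1.4
eef_pos: [0.3911, 0.1167, 0.2313]
tool_rot: [2.649, 1.69, 0.0]
ft_force: [-0.6, 0.1, -0.8]
grip_width: 0.0599
finger_force: 0.0
clock: 2.02
eef_pos: [0.4512, -0.0916, 0.2309]
tool_rot: [-3.087, -0.578, 0.001]
ft_force: [0.2, 0.3, 0.1]
grip_width: 0.0603
finger_force: 0.0
clock: 2.65
eef_pos: [0.5106, -0.2998, 0.2305]
tool_rot: [-3.079, 0.617, 0.002]
ft_force: [-0.3, 0.8, 0.2]
grip_width: 0.0603
finger_force: 0.0
2.65 [-6.180e-01  1.110e-01  1.511e+00  1.000e-03  1.521e+00  1.348e+00] [ 0.51056314 -0.29980984  0.2304521 ] yaw y -112.64803118350414
[275.91644837 195.74424981]
```

View pics/w1.png

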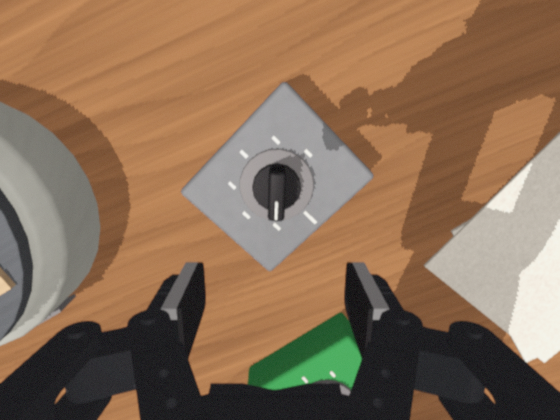

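The wrist view shows the grey control below the open fingers. The bar is vertical at (277,193), with its white line at the lower end and the long tick at (309,217). Prediction was (276,196), so aim and grip angle fit; I descend and close.

```bash
python3 -m crank '[{"delta_pos":[-2,0,-55],"roll":0,"claw":50},{"delta_pos":[-2,0,-105],"roll":0,"claw":45},{"delta_pos":[-2,0,-135],"roll":0,"claw":40},{"delta_pos":[-2,0,-150],"roll":0,"claw":40},{"delta_pos":[-2,0,-154],"roll":0,"claw":40}]'
python3 -m crank '[{"delta_pos":[0,0,0],"roll":0,"claw":40},{"delta_pos":[0,0,0],"roll":0,"claw":8},{"delta_pos":[0,0,0],"roll":0,"claw":8},{"delta_pos":[0,0,0],"roll":0,"claw":8},{"delta_pos":[0,0,0],"roll":0,"claw":8}]'
```

```text
clock: 3.38
eef_pos: [0.5078, -0.2991, 0.0772]
tool_rot: [-3.08, 0.616, 0.001]
ft_force: [0.4, -0.2, -0.0]
grip_width: 0.04
finger_force: 0.0
clock: 4.0
eef_pos: [0.5087, -0.3005, 0.0791]
tool_rot: [-3.08, 0.621, -0.004]
ft_force: [-0.5, 2.9, 6.6]
grip_width: 0.0127
finger_force: 59.3
```

```bash
python3 -m crank '[{"delta_pos":[0,0,2],"roll":8,"claw":8},{"delta_pos":[0,0,2],"roll":16,"claw":8},{"delta_pos":[0,0,2],"roll":24,"claw":8},{"delta_pos":[0,0,2],"roll":32,"claw":8},{"delta_pos":[0,0,2],"roll":38,"claw":8}]'
cat > st.py <<'E'
from h import *
o=ctrl.get_obs(); R=cv2.Rodrigues(o["tool_rot"])[0]; print(o["clock"],o["joint_pos"].round(3),o["eef_pos"].round(4),"yaw y",np.degrees(np.arctan2(R[1,1],R[0,1])).round(2),"F",o["ft_force"].round(2),"T",o["wrist_torque"].round(3),o["grip_width"])
E
python3 st.py
```

```text
clock: 4.62
eef_pos: [0.5086, -0.2997, 0.0792]
tool_rot: [-3.112, -0.422, -0.003]
ft_force: [5.9, 2.9, -5.9]
grip_width: 0.0124
finger_force: 59.9
4.625 [-0.621  0.225  1.668  0.002  1.247  0.68 ] [ 0.5086 -0.2997  0.0792] yaw y -74.56 F [ 5.9   2.94 -5.86] T [ 0.561 -1.158 -0.045] 0.012436280696290353
```

Torque is only sliding friction so far; I turn on in small steps until the stop is felt.

```bash
python3 -m crank '[{"delta_pos":[0,0,0],"roll":3,"claw":8},{"delta_pos":[0,0,0],"roll":5,"claw":8},{"delta_pos":[0,0,0],"roll":6,"claw":8}]'; python3 st.py
python3 -m crank '[{"delta_pos":[0,0,0],"roll":1.5,"claw":8},{"delta_pos":[0,0,0],"roll":3,"claw":8},{"delta_pos":[0,0,0],"roll":3,"claw":8}]'; python3 st.py
```

```text
clock: 5.0
eef_pos: [0.5086, -0.2996, 0.0792]
tool_rot: [-3.087, -0.579, -0.003]
ft_force: [6.4, 4.1, -6.5]
grip_width: 0.0123
finger_force: 59.9
5.0 [-0.621  0.225  1.669  0.002  1.247  0.578] [ 0.5086 -0.2996  0.0792] yaw y -68.74 F [ 6.4   4.09 -6.52] T [ 0.619 -1.081 -0.03 ] 0.012297175374684602
clock: 5.38
eef_pos: [0.5085, -0.2995, 0.0792]
tool_rot: [-3.071, -0.658, -0.004]
ft_force: [5.7, 3.5, -5.4]
grip_width: 0.0125
finger_force: 60.8
5.375 [-0.621  0.225  1.669  0.003  1.247  0.527] [ 0.5085 -0.2995  0.0792] yaw y -65.81 F [ 5.71  3.48 -5.38] T [ 0.656 -1.092 -0.596] 0.012538896512275095
```

The twist jumped to 0.6 N m, so the stop is reached. I release, rise and check.

```bash
python3 -m crank '[{"delta_pos":[0,0,0],"roll":0,"claw":40},{"delta_pos":[0,0,0],"roll":0,"claw":40},{"delta_pos":[0,0,0],"roll":0,"claw":40},{"delta_pos":[0,0,50],"roll":0,"claw":40},{"delta_pos":[0,0,110],"roll":0,"claw":60}]'
python3 -m crank '[{"delta_pos":[0,0,45],"roll":0,"claw":60},{"delta_pos":[0,0,45],"roll":0,"claw":85},{"delta_pos":[0,0,45],"roll":0,"claw":85}]'
python3 - <<'E'
import st
from h import *
im=viewer.read_camera("wrist"); d=viewer.read_camera("side")
f=np.zeros((420,800,3),np.uint8); f[:,:400]=cv2.resize(im[80:290,180:380],(400,420)); f[:400,400:]=cv2.resize(d[285:385,300:400],(400,400))
cv2.imwrite("pics/c2.png",f[:,:,::-1])
s=np.load("pics/s1.npy");S=viewer.camera_params("scene");D=viewer.camera_params("side");h=cv2.cvtColor(s,cv2.COLOR_RGB2HSV)
for n,m,uv in(("pink",(h[...,0]>150)&(h[...,1]>70)&(h[...,2]>150),(305,210)),("yel",(h[...,0]>20)&(h[...,0]<32)&(h[...,1]>130),(332,188))):
    m,a,c=blob(m,uv); print(n,a,onz(S,c,.0075))
E
```

```text
clock: 6.0
eef_pos: [0.5064, -0.2999, 0.189]
tool_rot: [-3.069, -0.658, 0.004]
ft_force: [1.2, -0.8, 0.3]
grip_width: 0.0566
finger_force: 0.0
clock: 6.38
eef_pos: [0.5073, -0.3005, 0.234]
tool_rot: [-3.072, -0.658, 0.0]
ft_force: [0.7, -0.0, -0.7]
grip_width: 0.0849
finger_force: 0.0
6.375 [-0.622  0.102  1.514 -0.     1.526  0.527] [ 0.5073 -0.3005  0.234 ] yaw y -65.81 F [ 0.67 -0.02 -0.69] T [ 0.01   0.008 -0.008] 0.08490574803609754
pink [293 201  24  15 279] [0.32419323 0.16295019 0.0075    ]
yel [319 180  26  18 300] [0.28285934 0.28722664 0.0075    ]
```

View pics/c2.png

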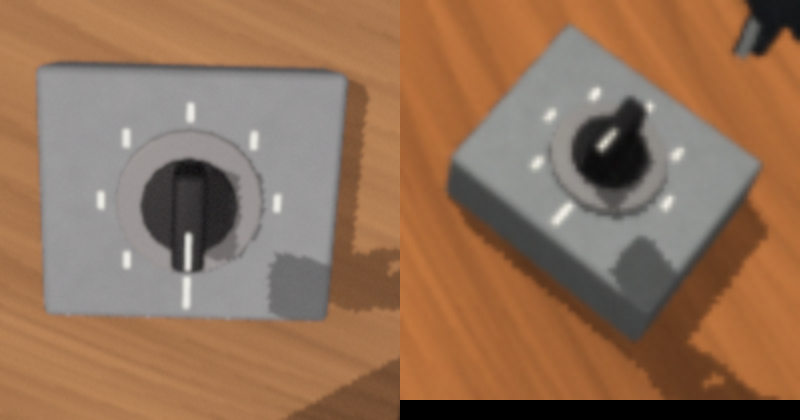

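The knob's white line points straight at the longest tick (wrist half, (187,250)→(187,292)), so it is off. On to the blank.

```bash
python3 -m crank '[{"delta_pos":[-43,281,0],"roll":15,"claw":85},{"delta_pos":[-43,281,0],"roll":15,"claw":85},{"delta_pos":[-43,281,0],"roll":15,"claw":85},{"delta_pos":[-43,281,0],"roll":15,"claw":85},{"delta_pos":[-43,281,0],"roll":15,"claw":85}]' >/dev/null
python3 -m crank '[{"delta_pos":[-44,282,0],"roll":14,"claw":85},{"delta_pos":[-44,282,0],"roll":14,"claw":85},{"delta_pos":[-44,282,0],"roll":14,"claw":85},{"delta_pos":[-44,282,0],"roll":14,"claw":85},{"delta_pos":[-44,282,0],"roll":14,"claw":85}]' >/dev/null
python3 -m crank '[{"delta_pos":[0,0,-30],"roll":0,"claw":85},{"delta_pos":[0,0,-60],"roll":0,"claw":85},{"delta_pos":[0,0,-60],"roll":0,"claw":85}]'
cat > wb.py <<'E'
import st
from h import *
P=viewer.camera_params("wrist"); im=viewer.read_camera("wrist"); h=cv2.cvtColor(im,cv2.COLOR_RGB2HSV)
u=proj(P,[.42,.262,.0075]); print("pred",u)
m,a,c=blob((h[...,1]<60)&(h[...,2]>190),u); r,q=quad(m); print(a,c,r,q.tolist())
X=np.array([onz(P,x,.015)[:2] for x in q]); E=np.roll(X,-1,0)-X
print(X.round(4).tolist(),X.mean(0).round(4),np.hypot(*E.T).round(4),np.degrees(np.arctan2(E[:,1],E[:,0])).round(1))
cv2.imwrite("pics/wb.png",im[:,:,::-1])
E
python3 wb.py
```

```text
clock: 8.1
eef_pos: [0.4178, 0.2613, 0.1701]
tool_rot: [-2.809, -1.407, 0.013]
ft_force: [-0.2, -0.9, -0.2]
grip_width: 0.085
finger_force: 0.0
8.1 [ 0.455 -0.117  1.85  -0.     1.417  1.097] [0.4178 0.2613 0.1701] yaw y -36.79 F [-0.23 -0.95 -0.15] T [ 0.047 -0.011  0.005] 0.0849680901074809
pred [276.34249191 182.65470632]
[ 242  150   71   67 4658] [277.09596393 182.6762559 ] ((277.0, 183.0), (66.0, 70.0), 90.0) [[242, 150], [244, 216], [310, 216], [312, 150]]
[[0.4149, 0.3028], [0.3804, 0.2564], [0.4268, 0.2218], [0.4613, 0.2681]] [0.4209 0.2622] [0.0578 0.0579 0.0578 0.0579] [-126.6  -36.7   53.3  143.2]
```

View pics/wb.png

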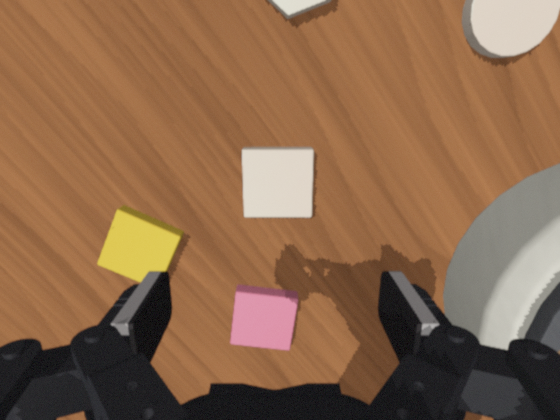

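The close view shows the off-white square at (277,183), axis-aligned with the gripper, at (0.4209,0.2622) with 58 mm sides. Pink (264,317) and yellow (140,245) lie clear. I descend with the claw at 72, then creep down to feel where the fingertips meet the table.

```bash
python3 -m crank '[{"delta_pos":[3,1,-55],"roll":0,"claw":72},{"delta_pos":[3,1,-100],"roll":0,"claw":72},{"delta_pos":[3,1,-140],"roll":0,"claw":72},{"delta_pos":[3,1,-150],"roll":0,"claw":72},{"delta_pos":[3,1,-150],"roll":0,"claw":72}]'
python3 -m crank '[{"delta_pos":[0,0,-3],"roll":0,"claw":72},{"delta_pos":[0,0,-5],"roll":0,"claw":72},{"delta_pos":[0,0,-5],"roll":0,"claw":72}]'
python3 st.py
```

```text
clock: 8.78
eef_pos: [0.4242, 0.2637, 0.0253]
tool_rot: [2.809, 1.406, 0.001]
ft_force: [-0.5, 0.1, 0.7]
grip_width: 0.0719
finger_force: 0.0
clock: 9.15
eef_pos: [0.424, 0.2638, 0.0199]
tool_rot: [2.809, 1.407, 0.002]
ft_force: [-0.3, 0.5, 0.1]
grip_width: 0.0717
finger_force: 0.0
9.15 [ 0.454  0.076  1.956 -0.     1.109  1.096] [0.424  0.2638 0.0199] yaw y -36.8 F [-0.31  0.5   0.06] T [0.031 0.026 0.002] 0.07169128006932454
```

```bash
python3 -m crank '[{"delta_pos":[-3,-1.5,0],"roll":0,"claw":72},{"delta_pos":[-3,-1.5,-3],"roll":0,"claw":72},{"delta_pos":[-3,-1.5,-6],"roll":0,"claw":72},{"delta_pos":[-3,-1.5,-6],"roll":0,"claw":72}]'
python3 -m crank '[{"delta_pos":[0,0,-2],"roll":0,"claw":72},{"delta_pos":[0,0,-4],"roll":0,"claw":72},{"delta_pos":[0,0,-4],"roll":0,"claw":72}]'
python3 -m crank '[{"delta_pos":[0,0,-2],"roll":0,"claw":72},{"delta_pos":[0,0,-4],"roll":0,"claw":72},{"delta_pos":[0,0,-4],"roll":0,"claw":72}]'
```

```text
clock: 9.65
eef_pos: [0.4202, 0.2619, 0.0128]
tool_rot: [2.809, 1.407, -0.001]
ft_force: [-0.1, -1.1, -0.3]
grip_width: 0.072
finger_force: 0.0
clock: 10.02
eef_pos: [0.4204, 0.262, 0.009]
tool_rot: [-2.809, -1.407, 0.001]
ft_force: [-0.3, 1.2, 0.2]
grip_width: 0.0722
finger_force: 0.0
clock: 10.4
eef_pos: [0.4203, 0.262, 0.005]
tool_rot: [-2.809, -1.407, 0.001]
ft_force: [0.8, -0.1, 0.2]
grip_width: 0.072
finger_force: 0.0
```

```bash
python3 -m crank '[{"delta_pos":[0,0,-1.5],"roll":0,"claw":72},{"delta_pos":[0,0,-3],"roll":0,"claw":72},{"delta_pos":[0,0,-3],"roll":0,"claw":72}]'
python3 -m crank '[{"delta_pos":[0,0,-1.5],"roll":0,"claw":72},{"delta_pos":[0,0,-3],"roll":0,"claw":72},{"delta_pos":[0,0,-3],"roll":0,"claw":72}]'
python3 - <<'E'
from h import *
d=viewer.read_camera("side"); w=viewer.read_camera("wrist"); f=np.zeros((420,800,3),np.uint8)
f[:400,:400]=cv2.resize(d[145:225,190:270],(400,400),interpolation=2); f[:,400:]=cv2.resize(w[130:340,180:380],(400,420))
cv2.imwrite("pics/c3.png",f[:,:,::-1])
E
```

```text
clock: 10.78
eef_pos: [0.4204, 0.262, 0.0021]
tool_rot: [-2.809, -1.407, 0.0]
ft_force: [-0.9, 1.2, 0.1]
grip_width: 0.0721
finger_force: 0.0
clock: 11.15
eef_pos: [0.4204, 0.262, -0.0009]
tool_rot: [-2.809, -1.407, 0.001]
ft_force: [-0.1, 0.6, 0.3]
grip_width: 0.0722
finger_force: 0.0
```

View pics/c3.png

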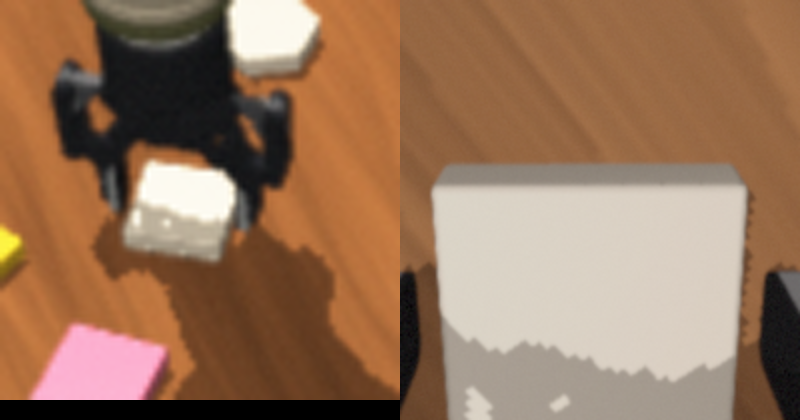

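Fingers straddle the blank evenly (wrist half: gaps at x≈415–437 and 745–765). The tips still don't touch at TCP -1 mm, which matches tips swung back about 6 mm at a 60 mm opening. I grip at TCP +2 mm so the tips clear the bat when seated.

```bash
python3 -m crank '[{"delta_pos":[0,0,3],"roll":0,"claw":72},{"delta_pos":[0,0,3],"roll":0,"claw":55},{"delta_pos":[0,0,3],"roll":0,"claw":50},{"delta_pos":[0,0,3],"roll":0,"claw":50},{"delta_pos":[0,0,3],"roll":0,"claw":50}]'
python3 -m crank '[{"delta_pos":[0,0,0],"roll":0,"claw":50},{"delta_pos":[0,0,20],"roll":0,"claw":50},{"delta_pos":[0,0,60],"roll":0,"claw":50},{"delta_pos":[0,0,120],"roll":0,"claw":50},{"delta_pos":[0,0,170],"roll":0,"claw":50}]'
python3 -m crank '[{"delta_pos":[0,0,28],"roll":0,"claw":50},{"delta_pos":[0,0,28],"roll":0,"claw":50}]'
```

```text
clock: 11.88
eef_pos: [0.4211, 0.2624, 0.0034]
tool_rot: [-2.809, -1.407, -0.002]
ft_force: [-3.1, -1.1, 7.6]
grip_width: 0.058
finger_force: 64.3
clock: 12.5
eef_pos: [0.4206, 0.2621, 0.1745]
tool_rot: [-2.809, -1.407, -0.002]
ft_force: [1.3, -0.1, -1.8]
grip_width: 0.0577
finger_force: 64.8
clock: 12.75
eef_pos: [0.4221, 0.2629, 0.2033]
tool_rot: [2.809, 1.407, 0.009]
ft_force: [0.2, -0.2, -0.9]
grip_width: 0.0581
finger_force: 64.8
```

Blank is held (58 mm, 65 N). I carry it beside the recess with the camera looking straight down on the recess.

```bash
python3 -m crank '[{"delta_pos":[84,-176,20],"roll":22,"claw":50},{"delta_pos":[84,-176,20],"roll":22,"claw":50},{"delta_pos":[84,-176,20],"roll":22,"claw":50},{"delta_pos":[84,-176,20],"roll":22,"claw":50}]' >/dev/null
python3 -m crank '[{"delta_pos":[84,-176,0],"roll":21,"claw":50},{"delta_pos":[84,-176,0],"roll":21,"claw":50},{"delta_pos":[84,-176,0],"roll":21,"claw":50},{"delta_pos":[84,-176,0],"roll":21,"claw":50},{"delta_pos":[84,-176,0],"roll":21,"claw":50}]'
cat > wr.py <<'E'
import st
from h import *
P=viewer.camera_params("wrist"); im=viewer.read_camera("wrist"); h=cv2.cvtColor(im,cv2.COLOR_RGB2HSV)
u=proj(P,[.59,.0105,.11]); print("pred",u, h[int(u[1]),int(u[0])])
m,a,c=blob((h[...,1]<60)&(h[...,2]<150)&(h[...,2]>30),u); r,q=quad(m); print(a,c,r,q.tolist())
for z in(.11,.116):
    X=np.array([onz(P,x,z)[:2] for x in q]); E=np.roll(X,-1,0)-X
    print(z,X.mean(0).round(4),onz(P,c,z).round(4),np.hypot(*E.T).round(4),np.degrees(np.arctan2(E[:,1],E[:,0])).round(1))
cv2.imwrite("pics/wr.png",im[:,:,::-1]); np.save("pics/wr.npy",im)
E
python3 wr.py
```

```text
clock: 13.88
eef_pos: [0.5877, -0.0904, 0.2181]
tool_rot: [-2.098, -2.334, 0.002]
ft_force: [0.4, 0.5, -0.9]
grip_width: 0.0577
finger_force: 64.8
13.875 [-0.239  0.125  1.518  0.     1.502 -0.345] [ 0.5877 -0.0904  0.2181] yaw y 6.08 F [ 0.41  0.48 -0.95] T [ 0.053 -0.028 -0.011] 0.057706160068994684
pred [294.7489574   55.90593199] [114  13  97]
[  242     0   103   111 10564] [293.74574025  54.2448883 ] ((294.779541015625, 54.98881912231445), (106.91449737548828, 102.67788696289062), 87.70938873291016) [[343, 0], [242, 5], [249, 110], [342, 105]]
0.11 [0.5896 0.0097] [0.5892 0.0114 0.11  ] [0.0629 0.0633 0.0627 0.0628] [-171.4  -81.2    9.1   98.7]
0.116 [0.5894 0.0091] [0.589  0.0108 0.116 ] [0.0613 0.0618 0.0612 0.0613] [-171.4  -81.2    9.1   98.7]
```

View pics/wr.png

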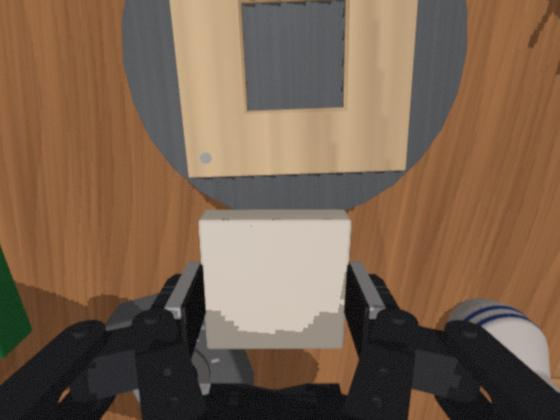

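The recess is at (294,55) near the top edge of the view, and the blank sits level in the fingers at (275,280). I move 25 mm closer so the recess is fully in view and fit it once more.

```bash
python3 -m crank '[{"delta_pos":[2,25,0],"roll":0,"claw":50},{"delta_pos":[2,25,0],"roll":0,"claw":50},{"delta_pos":[2,25,0],"roll":0,"claw":50}]' >/dev/null
cat >> wr.py <<'E'
c=max(cv2.findContours(m.astype(np.uint8),0,1)[0],key=cv2.contourArea)[:,0]
W=np.array([onz(P,x,.11)[:2] for x in c]).astype(np.float32)
print("rect",cv2.minAreaRect(W*1000))
wood=(h[...,0]>10)&(h[...,0]<28)&(h[...,1]>40)&(h[...,1]<150)&(h[...,2]>150)
mw,a,cc=blob(wood,u); c=max(cv2.findContours(mw.astype(np.uint8),0,1)[0],key=cv2.contourArea)[:,0]
print("bat bbox",a,cv2.minAreaRect((1000*np.array([onz(P,x,.116)[:2] for x in c])).astype(np.float32)))
# held blank top face
wb=blob((h[...,1]<45)&(h[...,2]>190),(275,280)); print("blank",wb[1],wb[2])
E
python3 wr.py
```

```text
14.3 [-0.194  0.118  1.521 -0.     1.502 -0.304] [ 0.5901 -0.0638  0.2202] yaw y 6.32 F [-0.5  -0.07 -0.24] T [-0.037  0.009 -0.041] 0.05801366322997772
pred [286.18597508  98.01416928] [110   8  91]
[ 235   47   99  102 9390] [285.14345048  96.87678381] ((285.46533203125, 97.39170837402344), (99.3265151977539, 98.10836029052734), 88.21009063720703) [[332, 47], [236, 50], [242, 148], [331, 145]]
0.11 [0.5895 0.0095] [0.5892 0.0112 0.11  ] [0.0623 0.0635 0.0625 0.0632] [-172.   -81.7    8.2   98.4]
0.116 [0.5893 0.0096] [0.589  0.0112 0.116 ] [0.0608 0.062  0.061  0.0617] [-172.   -81.7    8.2   98.4]
rect ((589.3763427734375, 9.560646057128906), (64.10331726074219, 64.18029022216797), 8.097885131835938)
bat bbox [  161     0   246   212 37295] ((590.3724975585938, 2.0523910522460938), (150.26832580566406, 136.2795867919922), 8.102943420410156)
blank [  200   221   150   111 14371] [273.6895136  270.45403938]
```

Recess centre is (0.5894, 0.0096), yaw 8.1° and fitted size 64.1 mm, as stated. I go above it and stop 15 mm over the bat.

```bash
python3 -m crank '[{"delta_pos":[-1,40,0],"roll":1.8,"claw":50},{"delta_pos":[-1,73,-20],"roll":1.8,"claw":50},{"delta_pos":[-1,73,-60],"roll":1.8,"claw":50},{"delta_pos":[-1,73,-85],"roll":1.8,"claw":50},{"delta_pos":[-1,73,-85],"roll":1.8,"claw":50}]'
python3 -m crank '[{"delta_pos":[0,0,0],"roll":0,"claw":50},{"delta_pos":[0,0,0],"roll":0,"claw":50}]' >/dev/null
python3 st.py
python3 - <<'E'
from h import *
f=np.zeros((420,800,3),np.uint8)
d=viewer.read_camera("side"); w=viewer.read_camera("wrist")
f[:400,:400]=cv2.resize(d[150:250,270:370],(400,400),interpolation=2); f[:,400:]=cv2.resize(w[80:374,140:420],(400,420))
cv2.imwrite("pics/c4.png",f[:,:,::-1])
E
```

```text
clock: 14.98
eef_pos: [0.5874, 0.0081, 0.1326]
tool_rot: [-2.058, -2.368, 0.005]
ft_force: [-0.7, 0.4, 0.1]
grip_width: 0.0577
finger_force: 64.8
15.225 [-0.074  0.165  1.624 -0.     1.349 -0.213] [0.5908 0.0078 0.1374] yaw y 7.98 F [ 0.18 -0.37 -0.48] T [ 0.004  0.025 -0.007] 0.05813316432020733
```

View pics/c4.png

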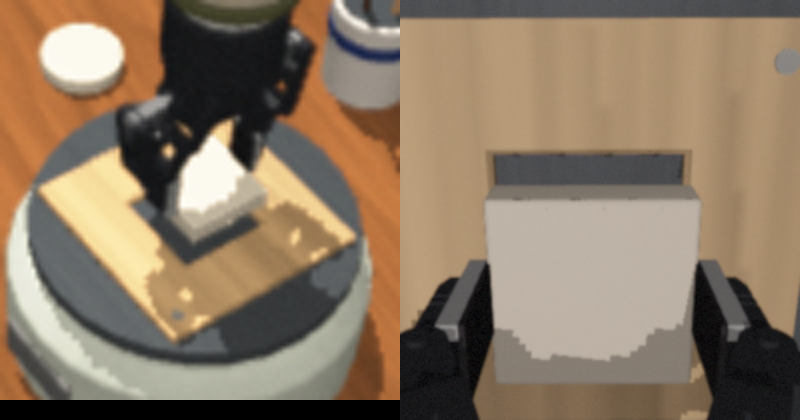

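The blank hangs squarely over the recess, about 1.5 mm too far to +x (wrist half: recess mouth 487–691, blank 487–699). I correct (-1.5,+2) and lower.

```bash
python3 -m crank '[{"delta_pos":[-1.5,2,0],"roll":0,"claw":50},{"delta_pos":[-1.5,2,-4],"roll":0,"claw":50},{"delta_pos":[-1.5,2,-8],"roll":0,"claw":50},{"delta_pos":[-1.5,2,-12],"roll":0,"claw":50},{"delta_pos":[-1.5,2,-12],"roll":0,"claw":50}]'
python3 -m crank '[{"delta_pos":[0,0,-2],"roll":0,"claw":50},{"delta_pos":[0,0,-4],"roll":0,"claw":50},{"delta_pos":[0,0,-6],"roll":0,"claw":50},{"delta_pos":[0,0,-7],"roll":0,"claw":50},{"delta_pos":[0,0,-7],"roll":0,"claw":50}]'
```

```text
clock: 15.95
eef_pos: [0.5876, 0.0101, 0.1225]
tool_rot: [-2.061, -2.37, 0.001]
ft_force: [0.1, -0.9, -0.8]
grip_width: 0.058
finger_force: 64.8
clock: 16.58
eef_pos: [0.588, 0.0101, 0.1162]
tool_rot: [-2.061, -2.371, 0.0]
ft_force: [0.3, -0.5, -1.1]
grip_width: 0.058
finger_force: 64.8
```

```bash
python3 -m crank '[{"delta_pos":[1,0,-0.5],"roll":0,"claw":50},{"delta_pos":[1,0,-1],"roll":0,"claw":50},{"delta_pos":[1,0,-1.5],"roll":0,"claw":50},{"delta_pos":[1,0,-2],"roll":0,"claw":50},{"delta_pos":[1,0,-2],"roll":0,"claw":50}]'
python3 -m crank '[{"delta_pos":[0,0,-0.5],"roll":0,"claw":50},{"delta_pos":[0,0,-1],"roll":0,"claw":50},{"delta_pos":[0,0,-1],"roll":0,"claw":50}]'
python3 -m crank '[{"delta_pos":[0,0,-0.5],"roll":0,"claw":50},{"delta_pos":[0,0,-1],"roll":0,"claw":50},{"delta_pos":[0,0,-1],"roll":0,"claw":50}]'
```

```text
clock: 17.2
eef_pos: [0.589, 0.0101, 0.1142]
tool_rot: [-2.061, -2.371, 0.0]
ft_force: [0.4, -0.7, -0.1]
grip_width: 0.0576
finger_force: 64.8
clock: 17.58
eef_pos: [0.589, 0.0101, 0.1134]
tool_rot: [2.061, 2.371, -0.0]
ft_force: [-1.6, -0.2, 1.5]
grip_width: 0.0578
finger_force: 65.0
clock: 17.95
eef_pos: [0.5891, 0.01, 0.1134]
tool_rot: [2.061, 2.371, 0.0]
ft_force: [-5.1, -0.1, 7.7]
grip_width: 0.058
finger_force: 65.8
```

Contact came at TCP 0.1134, exactly the expected seated height. I release and rise.

```bash
python3 -m crank '[{"delta_pos":[0,0,1],"roll":0,"claw":66},{"delta_pos":[0,0,1],"roll":0,"claw":75},{"delta_pos":[0,0,1],"roll":0,"claw":80},{"delta_pos":[0,0,1],"roll":0,"claw":80},{"delta_pos":[0,0,10],"roll":0,"claw":80}]'
python3 -m crank '[{"delta_pos":[0,0,40],"roll":0,"claw":80},{"delta_pos":[0,-40,90],"roll":0,"claw":80},{"delta_pos":[0,-60,110],"roll":0,"claw":80},{"delta_pos":[0,-60,110],"roll":0,"claw":80}]'
python3 - <<'E'
from h import *
f=np.zeros((420,800,3),np.uint8)
d=viewer.read_camera("side"); w=viewer.read_camera("wrist"); s=viewer.read_camera("scene")
P=viewer.camera_params("wrist"); h=cv2.cvtColor(w,cv2.COLOR_RGB2HSV); u=proj(P,[.589,.01,.125])
m,a,c=blob((h[...,1]<45)&(h[...,2]>180),u); r,q=quad(m); X=np.array([onz(P,x,.125)[:2] for x in q]);E=np.roll(X,-1,0)-X
print(u,a,X.mean(0),np.hypot(*E.T),np.degrees(np.arctan2(E[:,1],E[:,0])))
f[:400,:400]=cv2.resize(d[150:250,270:370],(400,400),interpolation=2); x,y=[int(max(v,100)) for v in u]
f[:400,400:]=cv2.resize(w[y-100:y+100,x-100:x+100],(400,400))
cv2.imwrite("pics/c5.png",f[:,:,::-1])
E
```

```text
clock: 18.58
eef_pos: [0.5883, 0.0101, 0.1216]
tool_rot: [-2.06, -2.37, 0.002]
ft_force: [1.4, -0.8, -0.6]
grip_width: 0.0801
finger_force: 0.0
clock: 19.08
eef_pos: [0.5906, -0.0515, 0.2357]
tool_rot: [2.06, 2.365, 0.004]
ft_force: [-0.1, 0.3, -0.3]
grip_width: 0.08
finger_force: 0.0
[287.6331128  121.91691312] [ 241   74   90   89 7730] [0.58746585 0.01153025] [0.05706214 0.05729851 0.05774278 0.05664896] [ -82.78182626    7.32281722   97.86795896 -171.99130535]
```

View pics/c5.png

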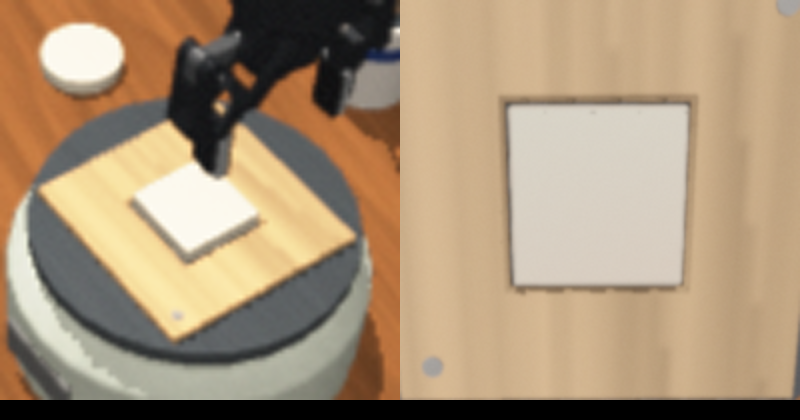

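The blank lies in the recess with an even dark gap round it (wrist half (505–690, 100–288)). It is seated flat, released, and the gripper is clear.

```bash
python3 -c "
from workcell import ctrl; print(ctrl.hand_in())"
```

```text
the job is handed in; nothing more can be done
None
```

The job is handed in after about 19 s on the robot's clock: the speed knob is at its off stop, and the square blank was lowered flat into the recess and released. The round and hexagonal blanks were not touched.

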